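Hook the return spring of the tile press onto its anchor post

TASK

The return spring of the clay-tile press has come off. Take the forked spring puller from the rack, stretch the spring with it, without touching the spring with the fingers, and let its hook end back onto the upright anchor post so that the post sits in the bend of the hook under tension. Then hang the puller back, upright, in the slot it came from and let go.

Things in the scene. Friction and masses are not known exactly. Their poses are not given: they have to be found in the camera images.
- puller: Spring puller hanging in a rack slot (30 mm wide along its x, rails 80 mm along y, top z 65 mm); a round-gripped scraper hangs 110 mm off. Mm: wooden grip 24 (x) x 44 (y), z 5 to 60, on a 50 x 50 x 5 guard plate that rests on the rails; below it two prongs, z 0 to -40, 10 thick (x), 8 wide, gap 20 (y), 36 overall. 160 g. Origin: centre of guard's underside, z up. Works either way round.
- hook: Spring's end, z 55 mm; slides on its x, swings about press pin, never lifts. Origin: post's seat in the bend, 172 mm from pin when slack. Mm: 6 wire; neck on x axis -107 (coil) to -59; collar, 36 across, x -73 to -67: fork goes over the neck, pulls its coil side. Wire then goes to y 16, half circle radius 16 about x -7, tip x -14, y -21. Open on -y side. 2 N + 70 N/m, max 95. Stays where swung.
- anchor_post: Upright steel pin 12 mm across, fixed on the press base, foot 36 mm square, 8 mm high. Origin: on its axis at the base's top (20 mm above the table); top of pin 50 mm above that. 207 to 224 mm from the pivot pin; the slack spring lies off to its +y side (press frame). The hook passes it on that side, stretched 20 to 40 mm too far, swings over so the pin enters its open side, and is let back.
- press: Blue lever press for clay tiles, fixed to the table. Origin: on the table under the spring's upright pivot pin (8 mm across, top 66 mm high); x runs along the base to the anchor post, z up. Base 20 mm high, x -200 to 250, y -70 to 110 mm. Column and head, 155 mm high, stand at x below -45 mm; hand lever to 180 mm.
There are look-alikes about, which are no part of the job. What is shaped like the puller but yellow is not meant.

How it is judged:
By the outcome, as a careful person would: the job done as asked, in the order asked, and still so for the second after the job is handed in, with the robot touching nothing.
It also fails if it takes over 59 s, if anything falls off the work surface, if the arm or the gripper's body presses on something with over 40 N, if the wrist force passes 120 N, or if a joint passes its speed limit or range.

ROBOT

A 6-joint arm with a two-finger parallel gripper is mounted at the origin on the work surface. World frame = base frame: x ahead of the robot, y to its left, z up, the work surface at z = 0. Lengths are in mm, angles in degrees, forces in N, time in s.
With the tool pointing down it reaches from about 275 to 750 mm from the base axis. Payload 10.2 kg.
Tool frame: the origin (TCP) lies at the very end of the fingers, on their centre line; the grasp point (between the pads) lies 19 mm behind it; x points along the fingers, z is the direction in which the jaws open and shut, and the axes are right-handed (so a half turn about x gives the same grasp; the last joint's range is limited). The gripper opens to 85 mm and grips with 20 to 120 N. Pads are 22 mm wide; open, the fingers measure 114 mm over their backs; the gripper's body (76 mm by 85 mm) begins 54 mm behind the grasp point. The pads swing forward as they close: fully open they stand 13 mm farther back than shut.
Start: joints at [-84.076, 17.928, 85.812, -0, 76.261, -12.8], TCP at [168.52, -497.225, 231.294] pointing down, gripper open.
Joint ranges: [-168.41, 168.41], [-55.51, 124.54], [10.69, 146.95], [-70.63, 250.63], [1, 178], [-165.06, 165.06]. Speed limits (degrees/s): [136.94, 136.94, 172.46, 180, 180, 180].

INTERFACE

Orientations are given as a 3x3 rotation matrix whose columns are the frame's x, y, z axes.
In Python, from cell import env, cams gives the robot as it stands. The module is installed in compiled form; this text tells all that it offers.
- The arm moves only by the shell command python3 -m crank 'ROWS' [OPENING] [FORCE]. ROWS is JSON, a list of rows, each an object of numbers: "dx", "dy", "dz": the shift along the world's x, y, z in cm; "turn": the turn about the world's z in rad. A call has 1 to 20 rows; each row shifts and turns the commanded pose from where the row before left it; what a row does not reach is not made up. A row lasts 1/12 s, in which the tool goes at most 41.7 mm and 7.16 degrees, less where a joint would pass 70% of its speed; a pose out of reach is approached as far as the arm can. A call with a gripper value outside its range is refused whole. OPENING is the closure, from 0 (fully open) to 1 (shut), set as the call begins (- or left out, the last holds). The fingers move at their own pace and stop on an object; FORCE is the grip in N (left out, the last holds). Time passes only in rows, so rows that do not move let the fingers close. It gives the time, the measured TCP pose, the force and the opening at its end, in the units of the state.
- env.observe(): the state, without advancing time (a new reading comes with each control period).
- cams.grab_frame(name): name is "scene" or "side" or "wrist"; returns a dict with "frame" (420x560x3 uint8, red, green, blue), "vertical_fov" (degrees; the focal length in pixels is half the picture's height over the tangent of half this angle, whatever the lens; pixels are square), "cx", "cy" (the principal point, pixels), "world_from_camera" (4x4, takes a point from camera to world coordinates); the wrist camera has in their place "tool_from_camera" (4x4, takes a point from camera to tool coordinates, whose origin is the TCP and whose axes are the tool frame's). Camera axes: x right, y down, z forward; pixel columns grow to the right and rows downward; lengths in mm; the calibration is good to about 2 mm. A picture is of the moment at which its call begins: read the wrist's pose just before it. There is no depth.
- env.sign_off(): hands the job in, once; it reports no verdict.
The state is a dict: "time": time; "joints": joint angles; "qvel": joint speeds; "joint_torque": joint torques, N m; "ee_pos": TCP position; "tool_rot": TCP orientation; "wrist_force": force on the tool from outside, world axes, zero at the start; "ft_torque": the same for the moment, N m; "grip_width": opening from 0.0 (shut) to 1.0 (fully open).
Only numpy, scipy, OpenCV 4.12 (cv2) and the standard library are available. Lean on these libraries where they do the work, as an engineer would, in place of code of your own. Each camera call takes 0.05 s, during which the arm holds its last target.

## Working session

There is one attempt and no reset: what is moved stays moved. The work goes in short steps, Python scripts to look and compute and a shell command to move; the robot and the scene stay as the last step left them, time stands still between calls to the robot, and variables do not carry over. Pictures are saved under pics/ and viewed, and the job is handed in when it is done.

```bash
mkdir -p pics; ls
python3 - <<'E'
from cell import env,cams
import cv2,json
s=env.observe(); print({k:s[k] for k in s})
for n in ["scene","side","wrist"]:
    f=cams.grab_frame(n); cv2.imwrite(f"pics/{n}0.png",f["frame"][:,:,::-1]); print(n,{k:f[k] for k in f if k!="frame"})
E
```

```text
pics
{'time': 0.0, 'joints': array([-8.40770990e+01,  1.79605553e+01,  8.58537193e+01,  6.13154334e-04,
        7.62614853e+01, -1.27993150e+01]), 'qvel': array([-0.02486406, -0.00823083, -0.07440992, -0.10428826, -0.05432823,
        0.10554546]), 'joint_torque': array([ 2.69540942e-04, -4.12273443e+01, -2.59740919e+01, -4.99814735e-05,
        4.27841151e-03, -4.42238353e-07]), 'ee_pos': array([ 168.48340406, -496.95971078,  230.72706215]), 'tool_rot': array([[-1.26104105e-04,  9.47086728e-01,  3.20977745e-01],
       [ 1.31627251e-03,  3.20977627e-01, -9.47085862e-01],
       [-9.99999126e-01,  3.03062767e-04, -1.28710082e-03]]), 'wrist_force': array([-0.51760019,  0.15221867, -0.24947059]), 'ft_torque': array([-0.01398779,  0.00122887,  0.01979527]), 'grip_width': 0.9946387921542792}
scene {'vertical_fov': 46.08526951011213, 'cx': 290.26356115174747, 'cy': 206.59510571245744, 'world_from_camera': array([[ 5.51688832e-01,  5.68483654e-01, -6.10299736e-01,
         1.06613131e+03],
       [ 8.34049907e-01, -3.76404939e-01,  4.03336180e-01,
        -3.01058536e+02],
       [-4.29809
[... 365 characters left out ...]
07640368e-01,  6.28767845e-01, -6.62178471e-01,
         6.42019403e+02],
       [-1.44317266e-02, -7.29509998e-01, -6.83817876e-01,
         6.92880050e+02],
       [ 0.00000000e+00,  0.00000000e+00,  0.00000000e+00,
         1.00000000e+00]])}
wrist {'vertical_fov': 60.94882937847868, 'cx': 274.1078839604187, 'cy': 205.36794672873393, 'tool_from_camera': array([[-2.23457508e-04, -2.83828614e-01,  9.58875001e-01,
        -1.43038795e+02],
       [-5.89374665e-04, -9.58874821e-01, -2.83828698e-01,
         7.17786870e+01],
       [ 9.99999801e-01, -6.28560286e-04,  4.69863840e-05,
         5.40230783e-01],
       [ 0.00000000e+00,  0.00000000e+00,  0.00000000e+00,
         1.00000000e+00]])}
```

View pics/scene0.png

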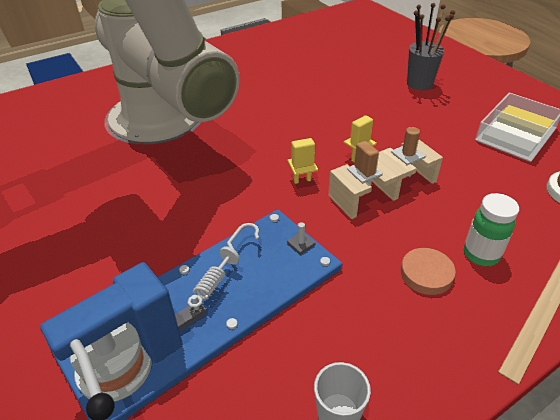

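View pics/side0.png

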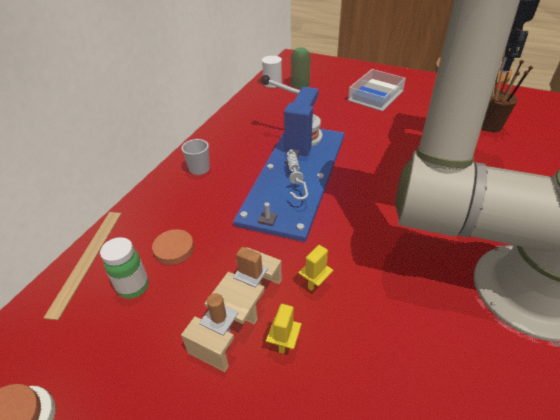

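View pics/wrist0.png

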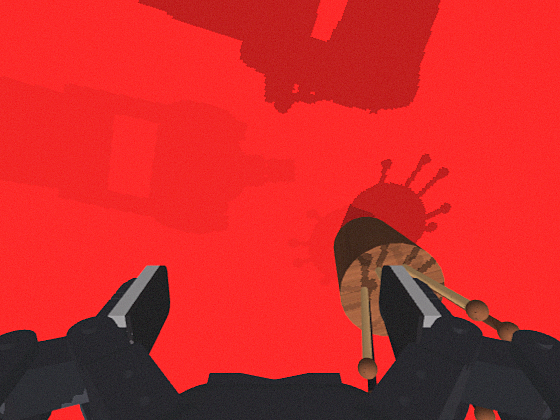

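Run:
```python
import cv2
a=cv2.imread("pics/scene0.png");b=cv2.imread("pics/side0.png")
def crop(im,x,y,w,h,s,n):
    c=cv2.resize(im[y:y+h,x:x+w],None,fx=s,fy=s,interpolation=cv2.INTER_CUBIC);cv2.imwrite(f"pics/{n}.png",c)
crop(a,280,100,170,125,4.5,"s_rack");crop(b,170,230,170,140,4.2,"d_rack")
crop(a,160,190,190,140,4,"s_press");crop(b,230,130,120,110,5,"d_press")
```

```text
(no output)
```

View pics/s_rack.png

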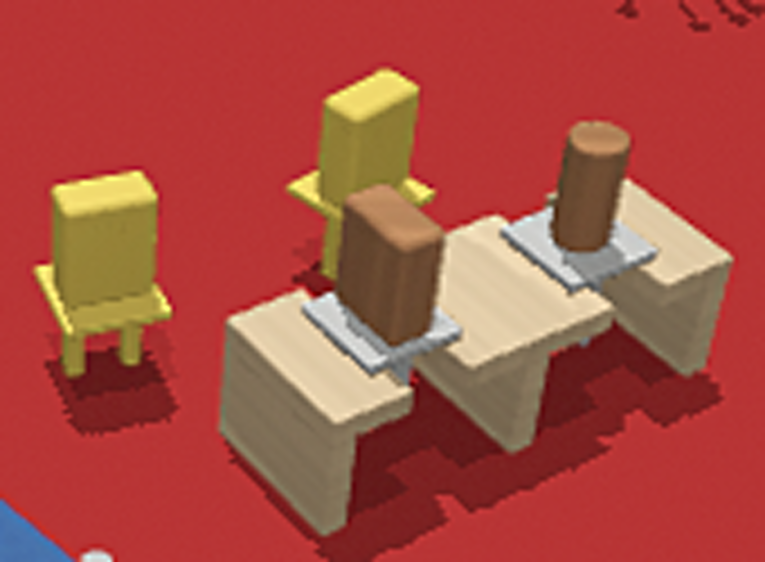

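View pics/d_rack.png

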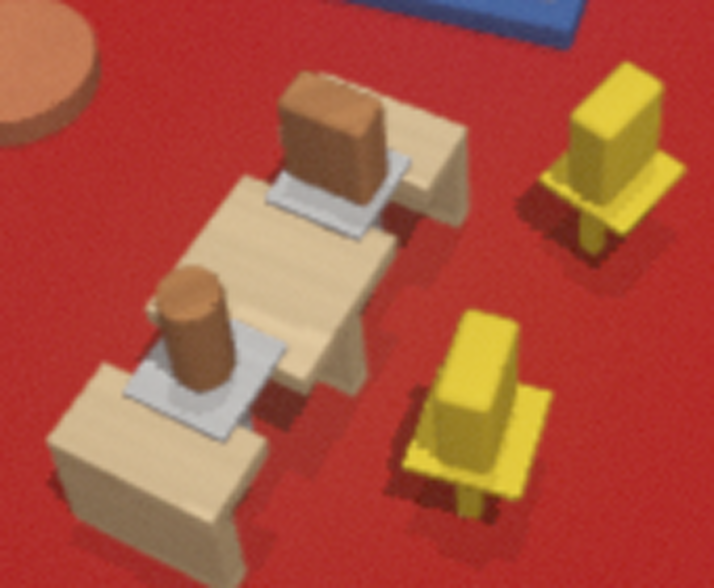

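View pics/s_press.png

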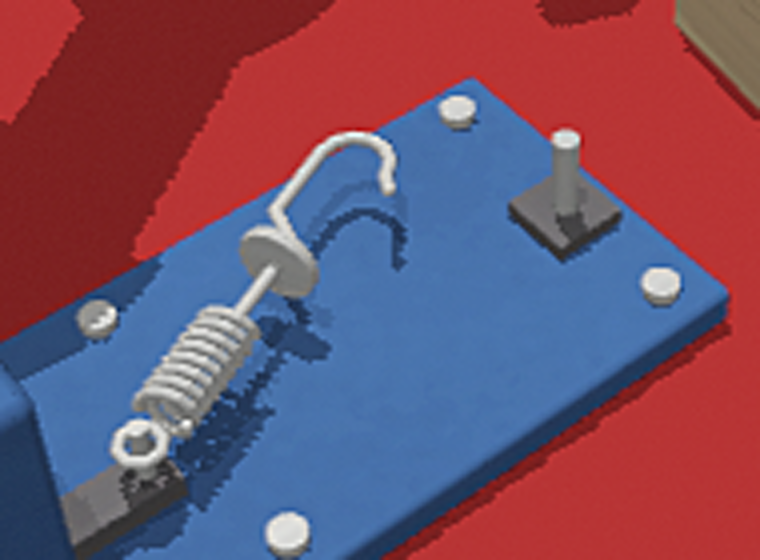

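View pics/d_press.png

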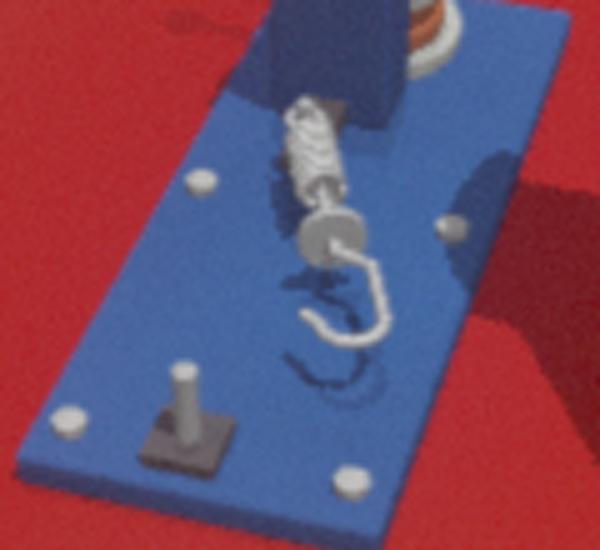

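```bash
cat > h.py <<'E'
import numpy as np
from scipy.optimize import least_squares
CAL={'scene':dict(fov=46.08526951011213,c=(290.26356,206.5951),T=np.array([[5.51688832e-01,5.68483654e-01,-6.10299736e-01,1.06613131e+03],[8.34049907e-01,-3.76404939e-01,4.03336180e-01,-3.01058536e+02],[-4.29809945e-04,-7.31536504e-01,-6.81802140e-01,6.71663195e+02],[0,0,0,1]])),
'side':dict(fov=55.08026107481958,c=(282.6882258,206.5617667),T=np.array([[-9.13028508e-01,-2.69195392e-01,3.06451930e-01,2.58589617e+02],[-4.07640368e-01,6.28767845e-01,-6.62178471e-01,6.42019403e+02],[-1.44317266e-02,-7.29509998e-01,-6.83817876e-01,6.92880050e+02],[0,0,0,1]]))}
def proj(n,P):
    c=CAL[n];f=210/np.tan(np.radians(c['fov']/2));P=np.atleast_2d(P)
    q=(P-c['T'][:3,3])@c['T'][:3,:3]
    return np.c_[c['c'][0]+f*q[:,0]/q[:,2],c['c'][1]+f*q[:,1]/q[:,2]]
def ray(n,uv,z):
    c=CAL[n];f=210/np.tan(np.radians(c['fov']/2))
    d=c['T'][:3,:3]@np.array([(uv[0]-c['c'][0])/f,(uv[1]-c['c'][1])/f,1]);o=c['T'][:3,3]
    return o+d*(z-o[2])/d[2]
E
python3 - <<'E'
from h import *
S=lambda u,v:(280+u/4.5,100+v/4.5); D=lambda u,v:(170+u/4.2,230+v/4.2)
print('grip top')
for p in [(345,195),(383,186),(443,232),(407,250)]: print(ray('scene',S(*p),125)[:2].round(1))
for p in [(280,100),(305,72),(383,103),(355,135)]: print(' ',ray('side',D(*p),125)[:2].round(1))
print('guard')
for p in [(303,308),(375,370),(462,330)]: print(ray('scene',S(*p),70)[:2].round(1))
for p in [(265,200),(360,237),(410,160)]: print(' ',ray('side',D(*p),70)[:2].round(1))
S=lambda u,v:(160+u/4,190+v/4); D=lambda u,v:(230+u/5,130+v/5)
for nm,a,b,z in [('c+110',(472,78),(380,540),20),('c-70',(727,292),(18,460),20),('post',(567,138),(185,370),70),('pin',(138,438),(305,108),66),('foot',(511,207),None,28),('foot',(565,255),None,28),('foot',(622,212),None,28),('tip',(389,190),(303,314),55),('bendend',(395,165),(345,342),55),('bend2',(355,138),(385,320),55),('neckjog',(275,212),(375,262),55),('collar',(280,262),(332,237),55)]:
    print(nm,ray('scene',S(*a),z)[:2].round(1), ray('side',D(*b),z)[:2].round(1) if b else '')
E
```

```text
grip top
[500.1 222.9]
[503.9 240.3]
[542.4 240.1]
[543.6 219.9]
  [539.1 241.3]
  [536.7 222.6]
  [496.9 224.9]
  [500.1 245.6]
guard
[498.  207.8]
[547.4 207.1]
[547.5 255.1]
  [543.9 257.1]
  [495.1 258. ]
  [493.3 210.3]
c+110 [476.6  60.3] [469.6  64.3]
c-70 [650.8  79.8] [644.7  84.4]
post [576.2  46.4] [574.1  45.1]
pin [ 615.  -174.9] [ 606.4 -169.2]
foot [563.9  25.5] 
foot [600.5  29.4] 
foot [593.6  64.8] 
tip [547.8 -26.4] [546.7 -27.3]
bendend [536.3 -16.6] [520.5 -16.6]
bend2 [512.3 -22.8] [508.9 -38.7]
neckjog [532.1 -73.3] [529.3 -77.1]
collar [558.1 -85. ] [556.4 -86.9]
```

The description fits the brown rectangular-gripped tool with the grey guard hanging in the rack, scene (367,160), side (250,265). The other candidates:
- **Round-gripped scraper:** scene (411,142).
- **Two yellow look-alikes:** scene (303,158) and (362,130).

The enlarged crop confirms the choice. The puller is at about (521,232) with its long grip side along world x. The press pin is at about (611,-172), with press x at yaw 96.5°. The post is at about (575,46), and the hook's x axis is at about 122°.

```bash
python3 -m crank '[{"dx":0.8,"dy":1.65,"turn":-0.017},{"dx":1.6,"dy":3.3,"turn":-0.017},{"dx":1.6,"dy":3.3,"turn":-0.017},{"dx":1.6,"dy":3.3,"turn":-0.017},{"dx":1.6,"dy":3.3,"turn":-0.017},{"dx":1.6,"dy":3.3,"turn":-0.017},{"dx":1.6,"dy":3.3,"turn":-0.017},{"dx":1.6,"dy":3.3,"turn":-0.017},{"dx":1.6,"dy":3.3,"turn":-0.017},{"dx":1.6,"dy":3.3,"turn":-0.017},{"dx":1.6,"dy":3.3,"turn":-0.017},{"dx":1.6,"dy":3.3,"turn":-0.017},{"dx":1.6,"dy":3.3,"turn":-0.017},{"dx":1.6,"dy":3.3,"turn":-0.017},{"dx":1.6,"dy":3.3,"turn":-0.017},{"dx":1.6,"dy":3.3,"turn":-0.017},{"dx":1.6,"dy":3.3,"turn":-0.017},{"dx":1.6,"dy":3.3,"turn":-0.017},{"dx":1.6,"dy":3.3,"turn":-0.017},{"dx":1.6,"dy":3.3,"turn":-0.017}]' 0
```

```text
validation failed for argument at $[0]...
```

```bash
python3 -m crank '[{"dx":0.8,"dy":1.65,"dz":0,"turn":-0.017}]' 0
```

```text
time: 0.23
ee_pos: [175.6, -481.9, 230.7]
tool_rot: [[-0.0, 0.953, 0.303], [0.0, 0.303, -0.953], [-1.0, -0.0, -0.0]]
wrist_force: [0.0, -0.5, -0.2]
grip_width: 0.999
```

All four keys are needed.

```bash
python3 -m crank '[{"dx":1.6,"dy":3.3,"dz":0,"turn":-0.017},{"dx":1.6,"dy":3.3,"dz":0,"turn":-0.017},{"dx":1.6,"dy":3.3,"dz":0,"turn":-0.017},{"dx":1.6,"dy":3.3,"dz":0,"turn":-0.017},{"dx":1.6,"dy":3.3,"dz":0,"turn":-0.017},{"dx":1.6,"dy":3.3,"dz":0,"turn":-0.017},{"dx":1.6,"dy":3.3,"dz":0,"turn":-0.017},{"dx":1.6,"dy":3.3,"dz":0,"turn":-0.017},{"dx":1.6,"dy":3.3,"dz":0,"turn":-0.017},{"dx":1.6,"dy":3.3,"dz":0,"turn":-0.017},{"dx":1.6,"dy":3.3,"dz":0,"turn":-0.017},{"dx":1.6,"dy":3.3,"dz":0,"turn":-0.017},{"dx":1.6,"dy":3.3,"dz":0,"turn":-0.017},{"dx":1.6,"dy":3.3,"dz":0,"turn":-0.017},{"dx":1.6,"dy":3.3,"dz":0,"turn":-0.017},{"dx":1.6,"dy":3.3,"dz":0,"turn":-0.017},{"dx":1.6,"dy":3.3,"dz":0,"turn":-0.017},{"dx":1.6,"dy":3.3,"dz":0,"turn":-0.017},{"dx":1.6,"dy":3.3,"dz":0,"turn":-0.017},{"dx":1.6,"dy":3.3,"dz":0,"turn":-0.017}]' 0
```

```text
time: 1.9
ee_pos: [496.8, 181.3, 231.1]
tool_rot: [[-0.0, 1.0, -0.031], [-0.0, -0.031, -1.0], [-1.0, -0.0, 0.0]]
wrist_force: [1.1, -0.6, 0.3]
grip_width: 0.999
```

```bash
python3 -m crank '[{"dx":1.2,"dy":2.4,"dz":0,"turn":0.01},{"dx":1.1,"dy":2.4,"dz":0,"turn":0},{"dx":0,"dy":0,"dz":0,"turn":0},{"dx":0,"dy":0,"dz":0,"turn":0}]' 0
cat > w.py <<'E'
import sys,cv2,numpy as np
from cell import env,cams
def wrist(name):
    s=env.observe(); f=cams.grab_frame("wrist"); cv2.imwrite(f"pics/{name}.png",f["frame"][:,:,::-1])
    R=np.array(s['tool_rot']);p=np.array(s['ee_pos'])
    np.savez(f"pics/{name}.npz",R=R,p=p,T=f['tool_from_camera'],c=[f['cx'],f['cy']],fov=f['vertical_fov'])
    print(s['time'],p.round(1),R.round(3).tolist(),np.array(s['wrist_force']).round(1),s['grip_width'])
def wray(name,uv,z):
    d=np.load(f"pics/{name}.npz");f=210/np.tan(np.radians(d['fov']/2))
    M=d['R']@d['T'][:3,:3];o=d['p']+d['R']@d['T'][:3,3]
    v=M@np.array([(uv[0]-d['c'][0])/f,(uv[1]-d['c'][1])/f,1]);return (o+v*(z-o[2])/v[2])[:2].round(1)
if __name__=="__main__": wrist(sys.argv[1])
E
python3 w.py w1
```

```text
time: 2.23
ee_pos: [519.4, 228.0, 230.5]
tool_rot: [[-0.001, 1.0, -0.018], [-0.0, -0.018, -1.0], [-1.0, -0.001, 0.0]]
wrist_force: [-0.0, -1.2, 0.1]
grip_width: 0.997
2.2333 [519.4 228.  230.5] [[-0.001, 1.0, -0.018], [-0.0, -0.018, -1.0], [-1.0, -0.001, 0.0]] [-0.  -1.2  0.1] 0.9972546573738821
```

View pics/w1.png

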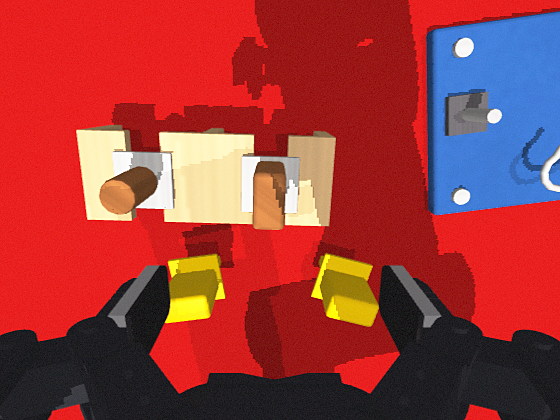

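Run:
```python
import cv2
a=cv2.imread("pics/w1.png");cv2.imwrite("pics/w1c.png",cv2.resize(a[120:240,230:350],None,fx=5,fy=5,interpolation=cv2.INTER_CUBIC))
```

```text
(no output)
```

View pics/w1c.png

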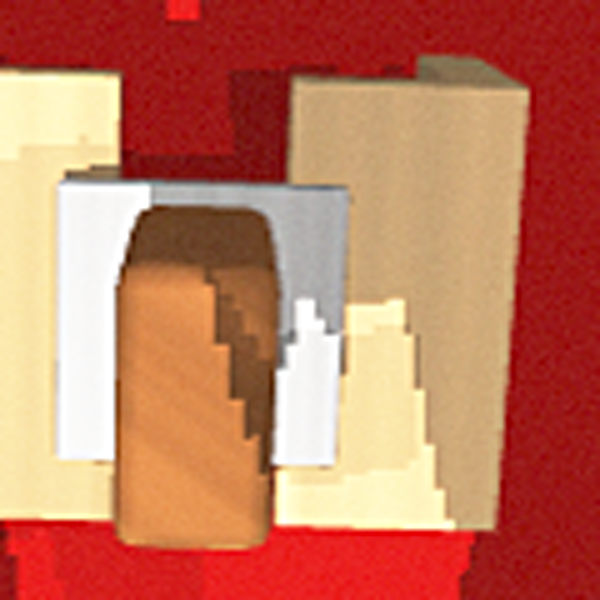

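Run:
```python
from w import wray
W=lambda u,v:(230+u/5,120+v/5)
print('grip',[wray('w1',W(*p),125) for p in [(121,265),(277,265),(115,545),(270,545)]])
print('guard',[wray('w1',W(*p),70) for p in [(60,182),(349,187),(56,460),(337,466)]])
print('rails',[wray('w1',W(*p),65) for p in [(120,72),(293,80),(527,90),(495,528)]])
print('post top',wray('w1',(494,116),70))
print([wray('w1',p,20) for p in [(429,31),(432,213)]])
```

```text
grip [array([541.8, 240.9]), array([541.4, 218.9]), array([499.7, 243.3]), array([499.2, 220.3])]
guard [array([545.4, 254.1]), array([543.6, 204.8]), array([495.7, 257. ]), array([493.6, 206.9])]
rails [array([563.2, 243.5]), array([561.3, 214.1]), array([558.8, 174.1]), array([479.5, 177.6])]
post top [574.8  44.5]
[array([647.9,  84.9]), array([475. ,  63.7])]
```

The wrist view shows the puller's grip top at (252-285,173-229) and its guard at (241-300,156-213). That puts the puller at (520,231) with yaw about -92°, and the two static views agree to 2 mm. I'll descend and grip across the 24 mm side.

```bash
python3 -m crank '[{"dx":0.1,"dy":0.3,"dz":-2,"turn":-0.02},{"dx":0,"dy":0,"dz":-3.5,"turn":0},{"dx":0,"dy":0,"dz":-3.5,"turn":0},{"dx":0,"dy":0,"dz":-3,"turn":0},{"dx":0,"dy":0,"dz":-2,"turn":0},{"dx":0,"dy":0,"dz":-1,"turn":0},{"dx":0,"dy":0,"dz":0,"turn":0}]' 0
python3 -m crank '[{"dx":0,"dy":0,"dz":0,"turn":0},{"dx":0,"dy":0,"dz":0,"turn":0},{"dx":0,"dy":0,"dz":0,"turn":0},{"dx":0,"dy":0,"dz":0,"turn":0},{"dx":0,"dy":0,"dz":0,"turn":0},{"dx":0,"dy":0,"dz":0,"turn":0},{"dx":0,"dy":0,"dz":0,"turn":0},{"dx":0,"dy":0,"dz":0,"turn":0}]' 1 80; python3 w.py w2
```

```text
time: 2.87
ee_pos: [519.6, 229.2, 79.8]
tool_rot: [[-0.003, 0.999, -0.041], [-0.001, -0.041, -0.999], [-1.0, -0.003, 0.001]]
wrist_force: [-0.4, 0.1, 0.1]
grip_width: 1.0
time: 3.53
ee_pos: [521.0, 230.5, 82.2]
tool_rot: [[0.002, 0.999, -0.04], [0.0, -0.04, -0.999], [-1.0, 0.002, -0.0]]
wrist_force: [-1.0, 0.2, 6.5]
grip_width: 0.269
3.5333 [521.  230.5  82.2] [[0.002, 0.999, -0.04], [0.0, -0.04, -0.999], [-1.0, 0.002, -0.0]] [-1.   0.2  6.5] 0.26921014177013275
```

View pics/w2.png

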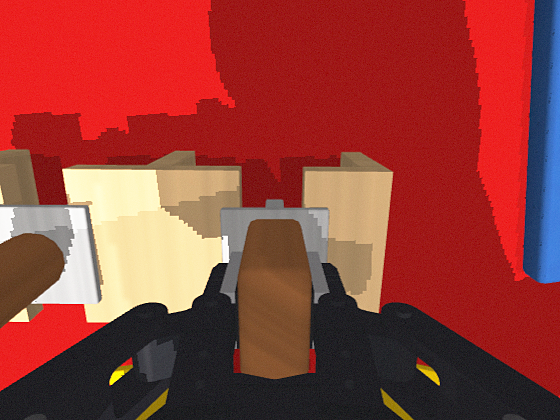

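```bash
python3 -m crank '[{"dx":0,"dy":0,"dz":1,"turn":0},{"dx":0,"dy":0,"dz":2,"turn":0},{"dx":0,"dy":0,"dz":3,"turn":0},{"dx":0,"dy":0,"dz":3,"turn":0},{"dx":0,"dy":-1,"dz":2,"turn":0},{"dx":0.3,"dy":-2.6,"dz":0,"turn":0.05},{"dx":0.4,"dy":-2.6,"dz":0,"turn":0.05},{"dx":0.4,"dy":-2.6,"dz":0,"turn":0.05},{"dx":0.4,"dy":-2.6,"dz":0,"turn":0.05},{"dx":0.4,"dy":-2.6,"dz":0,"turn":0.05},{"dx":0.4,"dy":-2.6,"dz":0,"turn":0.05},{"dx":0.4,"dy":-2.6,"dz":0,"turn":0.05},{"dx":0.4,"dy":-2.6,"dz":0,"turn":0.05},{"dx":0.4,"dy":-2.6,"dz":0,"turn":0.05},{"dx":0.4,"dy":-2.6,"dz":0,"turn":0.05},{"dx":0.4,"dy":-2.6,"dz":0,"turn":0.05},{"dx":0.2,"dy":-2.6,"dz":0,"turn":0.045},{"dx":0,"dy":-1,"dz":0,"turn":0},{"dx":0,"dy":0,"dz":0,"turn":0}]' 1 
python3 w.py w3
cat > v.py <<'E'
import sys,cv2
from cell import cams
def shot(n,tag,box,s):
    f=cams.grab_frame(n)["frame"][:,:,::-1];x,y,w,h=box
    cv2.imwrite(f"pics/{n}{tag}.png",cv2.resize(f[y:y+h,x:x+w],None,fx=s,fy=s,interpolation=cv2.INTER_CUBIC))
if __name__=="__main__":
    t=sys.argv[1]
    for n in (sys.argv[2:] or ["scene","side"]):
        shot(n,t,(160,170,200,150) if n=="scene" else (220,100,140,140),4 if n=="scene" else 4.2)
E
python3 v.py 3
```

```text
time: 5.17
ee_pos: [565.3, -103.5, 191.3]
tool_rot: [[-0.0, 0.852, 0.524], [-0.0, 0.524, -0.852], [-1.0, -0.0, -0.0]]
wrist_force: [-0.6, 0.9, -2.2]
grip_width: 0.274
5.1667 [ 565.3 -103.5  191.3] [[-0.0, 0.852, 0.524], [-0.0, 0.524, -0.852], [-1.0, -0.0, -0.0]] [-0.6  0.9 -2.2] 0.27366679065485394
```

View pics/w3.png

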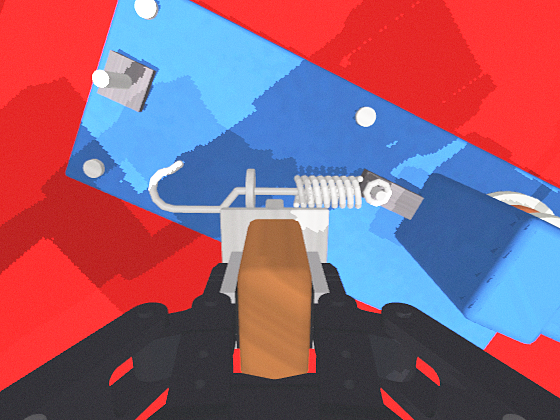

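View pics/scene3.png

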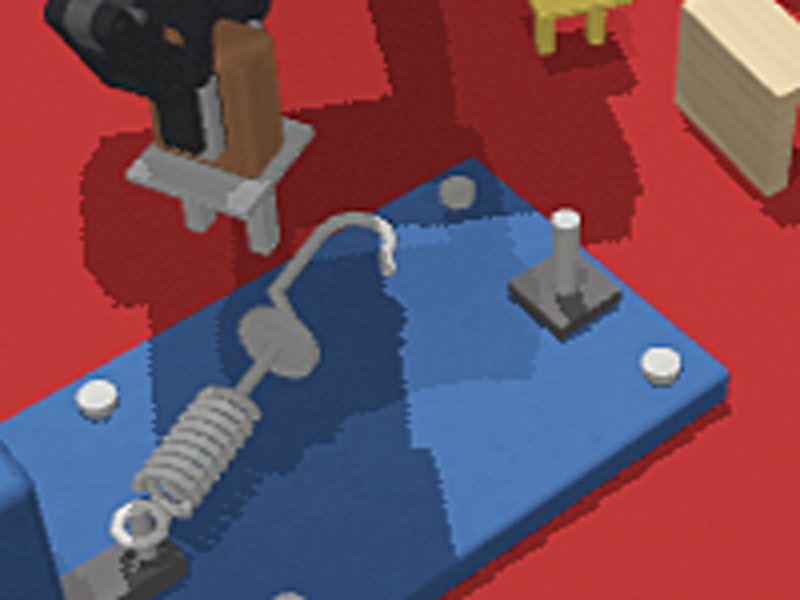

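View pics/side3.png

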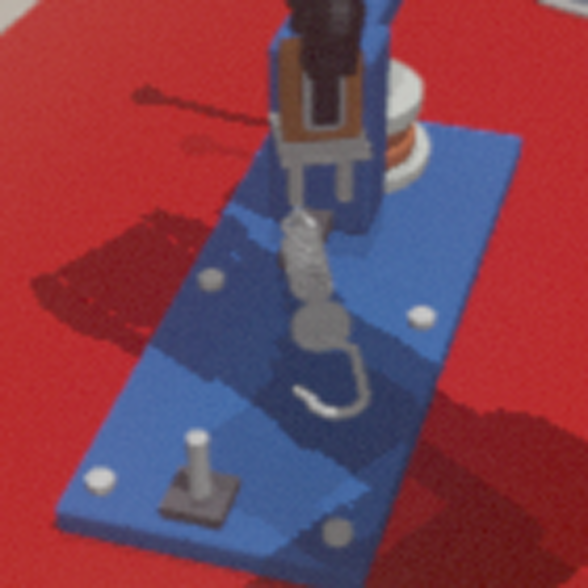

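Run:
```python
import cv2
a=cv2.imread("pics/w3.png");cv2.imwrite("pics/w3c.png",cv2.resize(a[50:230,90:410],None,fx=2.5,fy=2.5,interpolation=cv2.INTER_CUBIC))
```

```text
(no output)
```

View pics/w3c.png

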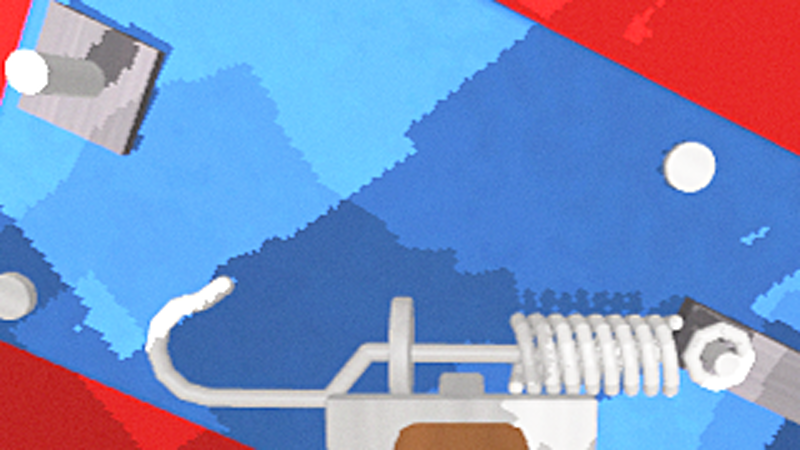

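Run:
```python
from w import wray
W=lambda u,v:(90+u/2.5,50+v/2.5)
P={}
for n,p,z in [('neckA',(365,352),57),('neckB',(515,354),57),('collar',(401,352),55),('coil',(515,354),55),('pin',(728,363),66),('post',(27,72),70),('tip',(225,287),55)]:
    P[n]=wray('w3',W(*p),z);print(n,P[n])
import numpy as np
d=P['neckA']-P['neckB'];print('neckdir',np.degrees(np.arctan2(d[1],d[0])))
for a in('collar','post'):
    d=P[a]-P['pin'];print(a,np.hypot(*d),np.degrees(np.arctan2(d[1],d[0])))
```

```text
neckA [550.9 -77. ]
neckB [ 575.5 -118.3]
collar [556.5 -87. ]
coil [ 575.1 -118.7]
pin [ 609.4 -174.6]
post [575.   44.2]
tip [545.6 -28.9]
neckdir 120.77978926716054
collar 102.33362106365628 121.12699192949246
post 221.48769717526073 98.93497095825883
```

```bash
python3 -m crank '[{"dx":0.1,"dy":0.1,"dz":-2,"turn":-0.005},{"dx":0,"dy":0,"dz":-2,"turn":0},{"dx":0,"dy":0,"dz":-1,"turn":0},{"dx":0,"dy":0,"dz":0,"turn":0}]' 1 
python3 v.py 4
```

```text
time: 5.65
ee_pos: [565.5, -99.2, 139.3]
tool_rot: [[-0.004, 0.852, 0.523], [0.002, 0.523, -0.852], [-1.0, -0.003, -0.004]]
wrist_force: [-0.2, 0.9, -2.9]
grip_width: 0.274
```

View pics/scene4.png

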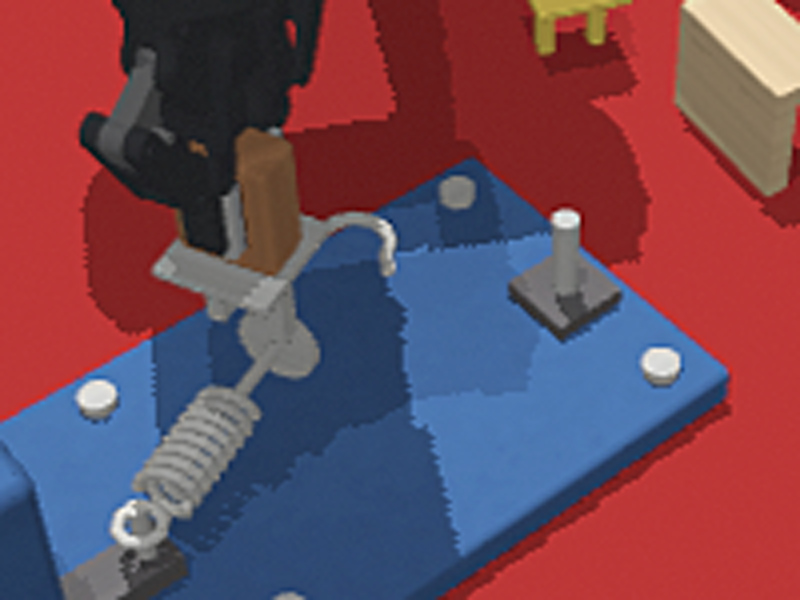

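View pics/side4.png

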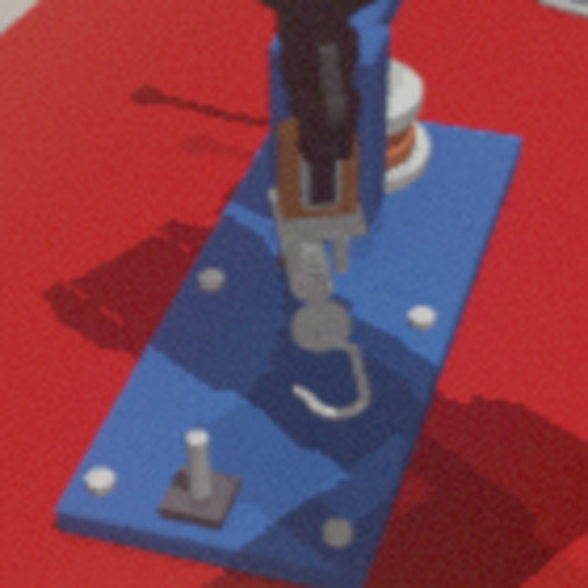

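Run:
```python
from h import *
from cell import env
s=env.observe();p=np.array(s['ee_pos']);R=np.array(s['tool_rot']);print(p)
for sg in(-1,1):
    for dz in (-57.2,-17.2):
        q=p+R[:,1]*14*sg+[0,0,dz]
        a=proj('scene',q)[0];b=proj('side',q)[0];print(sg,dz,(a-[160,170])*4,(b-[220,100])*4.2)
```

```text
[ 566.79382007 -100.13963138  141.99301695]
-1 -57.2 [220.32026169 310.82050088] [337.14255428 266.43377838]
-1 -17.2 [209.52616025 240.95978453] [338.2123573  210.76256734]
1 -57.2 [281.11946958 332.97210982] [290.39176655 270.69888959]
1 -17.2 [272.39960943 263.11002734] [290.15017468 215.01068466]
```

```bash
python3 -m crank '[{"dx":-0.1,"dy":-0.2,"dz":-0.8,"turn":0},{"dx":0,"dy":0,"dz":-1.2,"turn":0},{"dx":0,"dy":0,"dz":-1.2,"turn":0},{"dx":0,"dy":0,"dz":-0.9,"turn":0},{"dx":0,"dy":0,"dz":-0.5,"turn":0},{"dx":0,"dy":0,"dz":0,"turn":0},{"dx":0,"dy":0,"dz":0,"turn":0}]' 1 
python3 v.py 5; python3 w.py w5
```

```text
time: 6.33
ee_pos: [565.7, -102.8, 95.7]
tool_rot: [[0.0, 0.853, 0.523], [-0.0, 0.523, -0.853], [-1.0, 0.0, 0.0]]
wrist_force: [-0.0, -0.5, -1.8]
grip_width: 0.273
6.4333 [ 565.9 -102.9   96. ] [[0.001, 0.853, 0.523], [-0.0, 0.523, -0.853], [-1.0, 0.001, 0.001]] [ 0.  -0.1 -1.3] 0.2734220681572201
```

View pics/scene5.png

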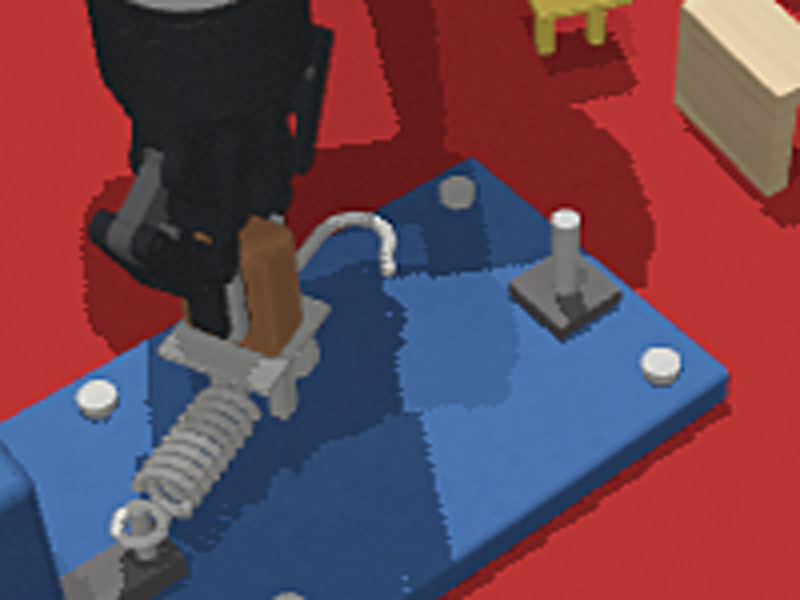

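View pics/side5.png

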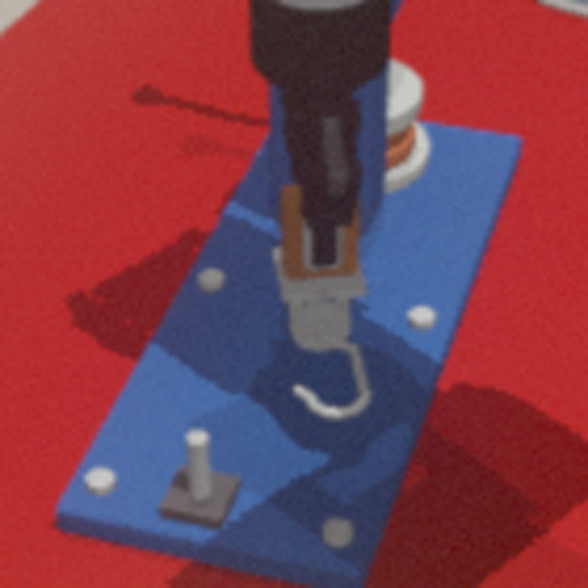

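View pics/w5.png

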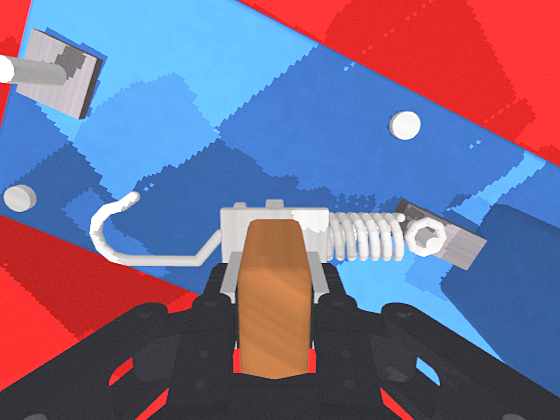

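```bash
python3 -m crank '[{"dx":-0.29,"dy":0.48,"dz":0,"turn":0},{"dx":-0.29,"dy":0.48,"dz":0,"turn":0},{"dx":-0.29,"dy":0.48,"dz":0,"turn":0},{"dx":-0.29,"dy":0.48,"dz":0,"turn":0},{"dx":-0.29,"dy":0.48,"dz":0,"turn":0},{"dx":-0.29,"dy":0.48,"dz":0,"turn":0},{"dx":-0.29,"dy":0.48,"dz":0,"turn":0},{"dx":-0.29,"dy":0.48,"dz":0,"turn":0}]' 1 
python3 v.py 6; python3 w.py w6
```

```text
time: 7.15
ee_pos: [542.3, -64.1, 95.5]
tool_rot: [[0.001, 0.853, 0.523], [-0.001, 0.523, -0.853], [-1.0, 0.0, 0.001]]
wrist_force: [2.3, -3.2, -1.1]
grip_width: 0.27
7.25 [542.1 -63.8  95.5] [[0.0, 0.852, 0.523], [-0.0, 0.523, -0.852], [-1.0, 0.0, 0.0]] [ 2.9 -4.6 -1.2] 0.27139336903669736
```

View pics/scene6.png

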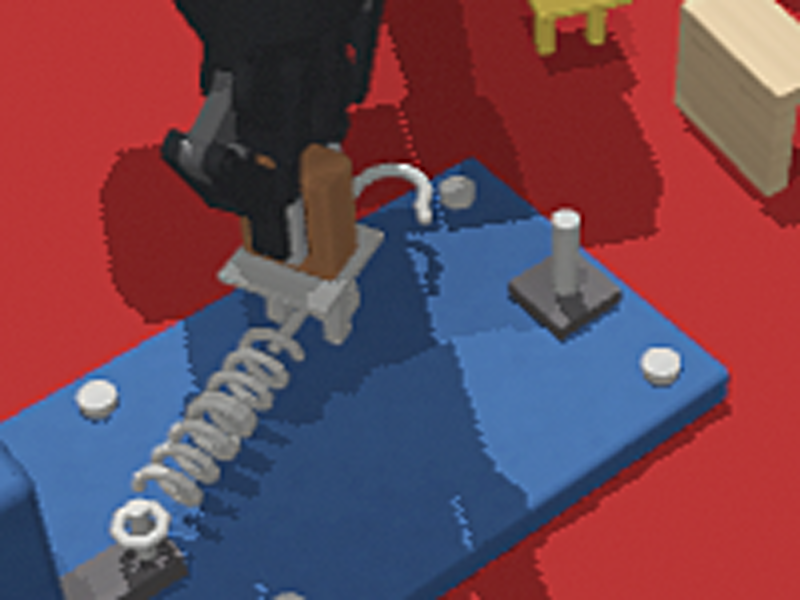

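View pics/w6.png

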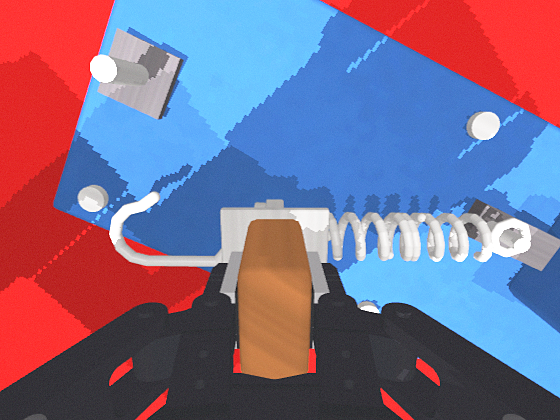

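```bash
python3 -m crank '[{"dx":-0.29,"dy":0.48,"dz":0,"turn":0},{"dx":-0.29,"dy":0.48,"dz":0,"turn":0},{"dx":-0.29,"dy":0.48,"dz":0,"turn":0},{"dx":-0.29,"dy":0.48,"dz":0,"turn":0},{"dx":-0.29,"dy":0.48,"dz":0,"turn":0},{"dx":-0.29,"dy":0.48,"dz":0,"turn":0},{"dx":-0.29,"dy":0.48,"dz":0,"turn":0},{"dx":-0.29,"dy":0.48,"dz":0,"turn":0},{"dx":0,"dy":0,"dz":0,"turn":0}]' 1 
python3 v.py 7; python3 w.py w7
```

```text
time: 8.05
ee_pos: [519.3, -26.1, 95.5]
tool_rot: [[0.001, 0.852, 0.523], [-0.001, 0.523, -0.852], [-1.0, 0.0, 0.002]]
wrist_force: [3.5, -6.6, -2.1]
grip_width: 0.271
8.15 [519.7 -26.6  95.6] [[0.002, 0.853, 0.523], [-0.001, 0.523, -0.853], [-1.0, 0.001, 0.002]] [ 3.7 -7.9 -2.4] 0.2657601439054288
```

View pics/side7.png

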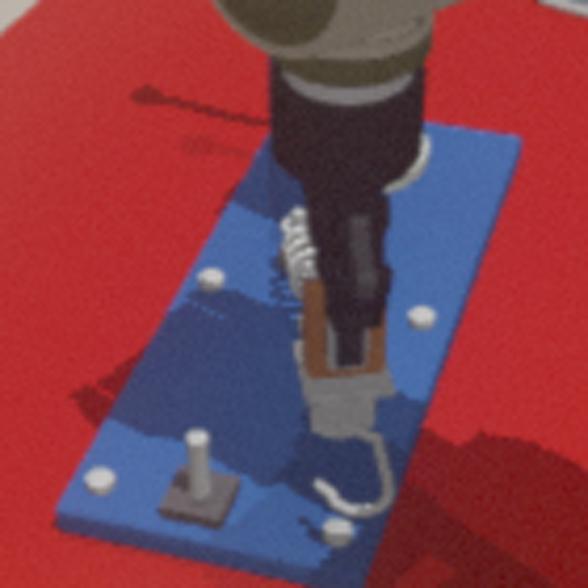

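View pics/w7.png

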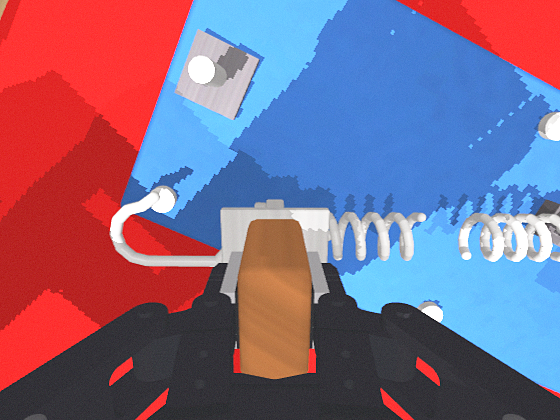

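```bash
cat > fit.py <<'E'
from w import wray
import numpy as np
pin=np.array([610,-173.5]);post=np.array([574.8,44.8])
def fit(n,bend_px,shank_px,postpx=None,bx=12,sy=16):
    b=wray(n,bend_px,55);s=wray(n,shank_px,55)  # bend extreme outer, shank point centre
    # angle: shank lies at hook y=16
    d=s-pin;a=np.arctan2(d[1],d[0])-np.arcsin(sy/np.hypot(*d))
    e=np.array([np.cos(a),np.sin(a)]);f=np.array([-e[1],e[0]])
    R=(b-pin)@e-bx
    d=post-pin
    print('hook angle',np.degrees(a).round(1),'R seat',R.round(1),'post in hook xy',(d@e-R).round(1),(d@f).round(1))
    if postpx: print('post px->',wray(n,postpx,70))
E
python3 - <<'E'
from fit import *
fit('w7',(111,232),(185,261),(201,70))
E
```

```text
hook angle 121.3 R seat 249.3 post in hook xy -44.5 -83.5
post px-> [575.   44.6]
```

Run:
```python
import numpy as np
a=np.radians(np.linspace(121.6,99.1,16));r=np.r_[172.4,np.full(15,175)];r[1:4]=[173,174,175]
P=np.c_[r*np.cos(a),r*np.sin(a)];print((np.diff(P,axis=0)/10).round(2).tolist())
```

```text
[[0.36, 0.28], [0.35, 0.31], [0.36, 0.3], [0.41, 0.2], [0.42, 0.19], [0.42, 0.18], [0.43, 0.17], [0.43, 0.16], [0.43, 0.15], [0.44, 0.14], [0.44, 0.13], [0.44, 0.11], [0.45, 0.1], [0.45, 0.09], [0.45, 0.08]]
```

```bash
python3 -m crank '[{"dx":0.36,"dy":0.28,"dz":0,"turn":-0.026},{"dx":0.35,"dy":0.31,"dz":0,"turn":-0.026},{"dx":0.36,"dy":0.3,"dz":0,"turn":-0.026},{"dx":0.41,"dy":0.2,"dz":0,"turn":-0.026},{"dx":0.42,"dy":0.19,"dz":0,"turn":-0.026},{"dx":0.42,"dy":0.18,"dz":0,"turn":-0.026},{"dx":0.43,"dy":0.17,"dz":0,"turn":-0.026},{"dx":0,"dy":0,"dz":0,"turn":0}]' 1 
python3 w.py w8
```

```text
time: 8.87
ee_pos: [547.5, -10.5, 95.4]
tool_rot: [[0.001, 0.934, 0.358], [-0.002, 0.358, -0.934], [-1.0, 0.0, 0.002]]
wrist_force: [1.8, -7.0, -2.4]
grip_width: 0.268
8.8667 [547.5 -10.5  95.4] [[0.001, 0.934, 0.358], [-0.002, 0.358, -0.934], [-1.0, 0.0, 0.002]] [ 1.8 -7.  -2.4] 0.2677294601457562
```

View pics/w8.png

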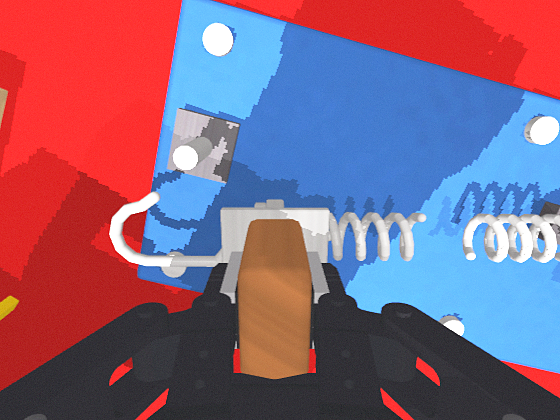

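Run:
```python
from fit import *
fit('w8',(110,232),(195,261),(185,158))
```

```text
hook angle 110.7 R seat 251.8 post in hook xy -35.2 -44.3
post px-> [575.   44.6]
```

```bash
python3 -m crank '[{"dx":0.43,"dy":0.16,"dz":0,"turn":-0.026},{"dx":0.43,"dy":0.15,"dz":0,"turn":-0.026},{"dx":0.44,"dy":0.14,"dz":0,"turn":-0.026},{"dx":0.44,"dy":0.13,"dz":0,"turn":-0.026},{"dx":0.44,"dy":0.11,"dz":0,"turn":-0.026},{"dx":0.45,"dy":0.1,"dz":0,"turn":-0.026},{"dx":0.45,"dy":0.09,"dz":0,"turn":-0.026},{"dx":0.45,"dy":0.08,"dz":0,"turn":-0.026},{"dx":0,"dy":0,"dz":0,"turn":0},{"dx":0,"dy":0,"dz":0,"turn":0}]' 1 
python3 w.py w9; python3 v.py 9
```

```text
time: 9.75
ee_pos: [582.0, -1.1, 95.1]
tool_rot: [[-0.001, 0.987, 0.159], [-0.002, 0.159, -0.987], [-1.0, -0.001, 0.002]]
wrist_force: [1.1, -7.4, -1.5]
grip_width: 0.274
9.75 [582.   -1.1  95.1] [[-0.001, 0.987, 0.159], [-0.002, 0.159, -0.987], [-1.0, -0.001, 0.002]] [ 1.1 -7.4 -1.5] 0.27350574047697984
```

View pics/w9.png

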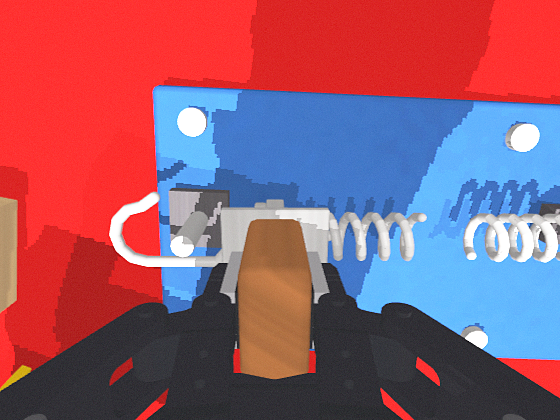

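View pics/scene9.png

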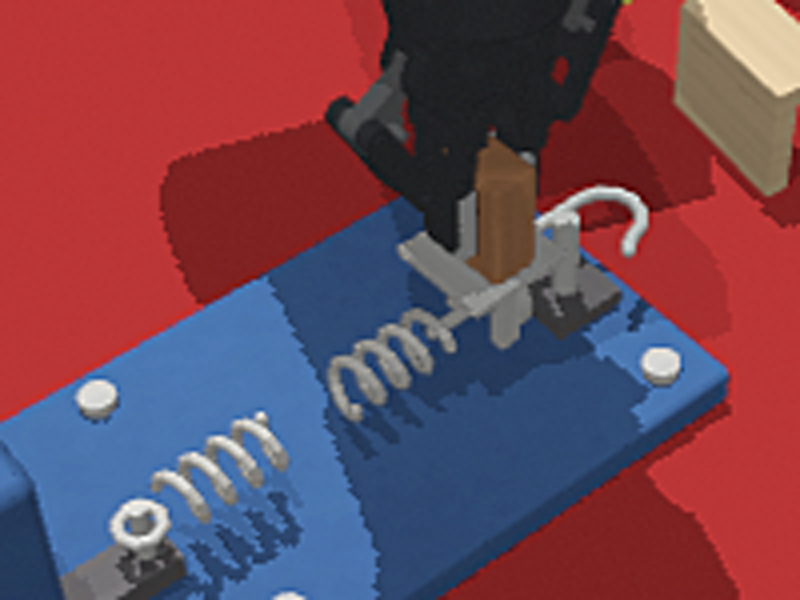

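View pics/side9.png

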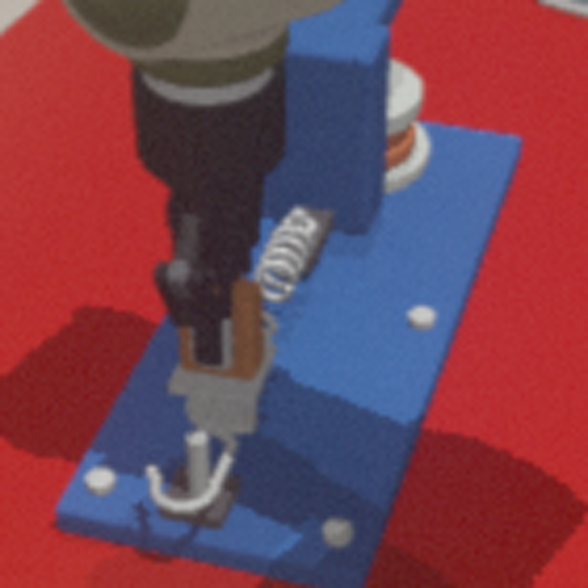

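Run:
```python
from fit import *
fit('w9',(110,232),(150,262),(182,246))
```

```text
hook angle 99.1 R seat 251.7 post in hook xy -30.6 0.3
post px-> [575.2  44.6]
```

```bash
python3 -m crank '[{"dx":0.06,"dy":-0.4,"dz":0,"turn":0},{"dx":0.06,"dy":-0.4,"dz":0,"turn":0},{"dx":0.07,"dy":-0.4,"dz":0,"turn":0},{"dx":0.06,"dy":-0.4,"dz":0,"turn":0},{"dx":0.06,"dy":-0.4,"dz":0,"turn":0},{"dx":0.07,"dy":-0.4,"dz":0,"turn":0},{"dx":0.06,"dy":-0.4,"dz":0,"turn":0},{"dx":0.06,"dy":-0.4,"dz":0,"turn":0},{"dx":0.07,"dy":-0.4,"dz":0,"turn":0},{"dx":0.07,"dy":-0.4,"dz":0,"turn":0},{"dx":0,"dy":0,"dz":0,"turn":0},{"dx":0,"dy":0,"dz":0,"turn":0}]' 1 
python3 w.py w10; python3 v.py 10
```

```text
time: 10.9
ee_pos: [588.1, -39.8, 95.1]
tool_rot: [[-0.001, 0.987, 0.159], [0.001, 0.159, -0.987], [-1.0, -0.001, -0.001]]
wrist_force: [0.6, 1.0, -1.3]
grip_width: 0.273
10.9 [588.1 -39.8  95.1] [[-0.001, 0.987, 0.159], [0.001, 0.159, -0.987], [-1.0, -0.001, -0.001]] [ 0.6  1.  -1.3] 0.27259962511606595
```

View pics/w10.png

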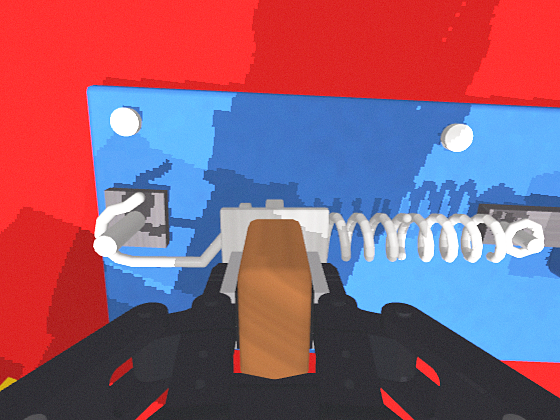

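View pics/scene10.png

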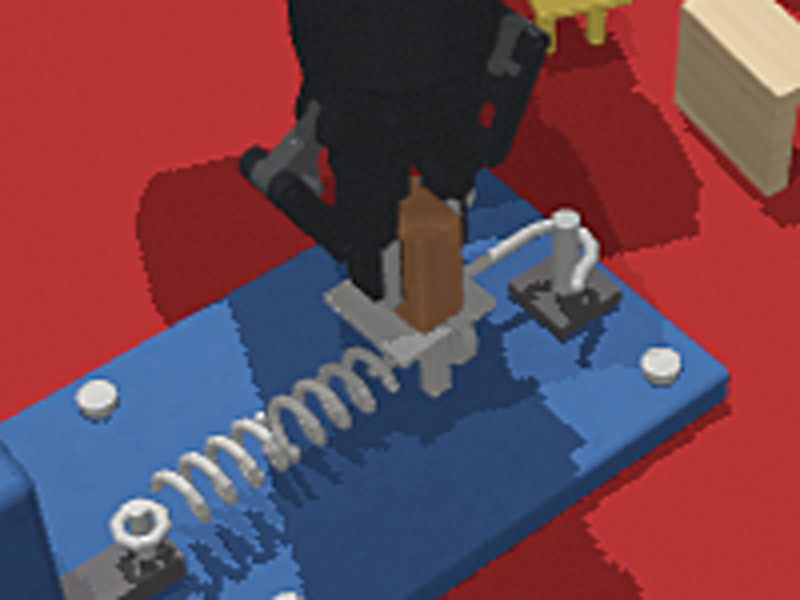

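View pics/side10.png

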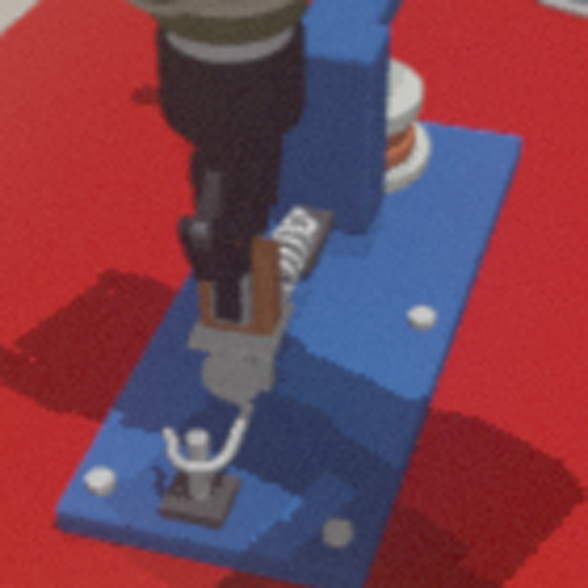

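The hook is caught: the post sits in the bend at wrist (105,243) and the wrist force has dropped to about zero. Next I'll centre the fork in the neck gap and lift it straight out.

```bash
python3 -m crank '[{"dx":0.05,"dy":-0.35,"dz":0,"turn":0},{"dx":0,"dy":0,"dz":0.5,"turn":0},{"dx":0,"dy":0,"dz":1.5,"turn":0},{"dx":0,"dy":0,"dz":2,"turn":0},{"dx":0,"dy":0,"dz":2.5,"turn":0},{"dx":0,"dy":0,"dz":2.5,"turn":0},{"dx":0,"dy":0,"dz":1.5,"turn":0},{"dx":0,"dy":0,"dz":0,"turn":0}]' 1 
python3 v.py 11; python3 w.py w11
```

```text
time: 11.72
ee_pos: [590.1, -43.8, 204.3]
tool_rot: [[0.007, 0.987, 0.159], [-0.002, 0.159, -0.987], [-1.0, 0.006, 0.003]]
wrist_force: [1.0, -0.3, -2.4]
grip_width: 0.272
11.8167 [588.7 -43.5 200. ] [[-0.0, 0.987, 0.159], [0.0, 0.159, -0.987], [-1.0, -0.0, -0.0]] [ 0.2 -0.6 -2.3] 0.271341101955316
```

View pics/scene11.png

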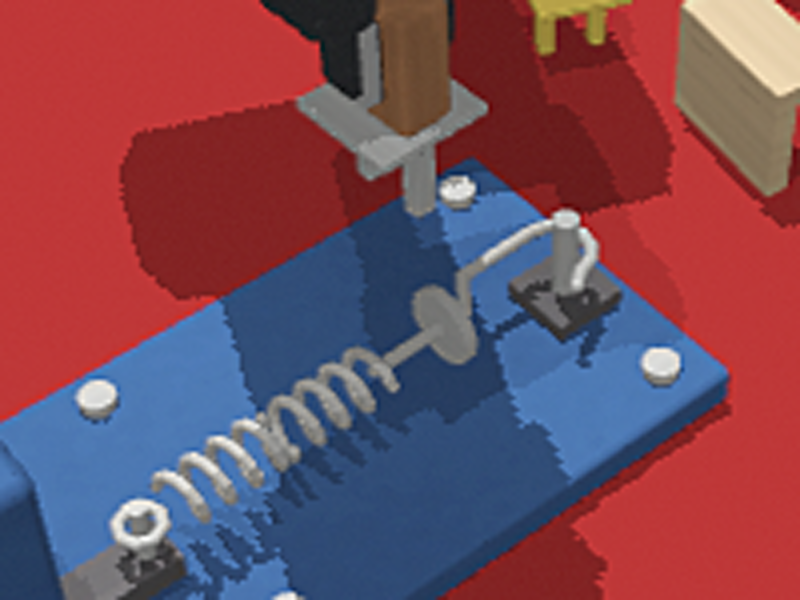

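View pics/w11.png

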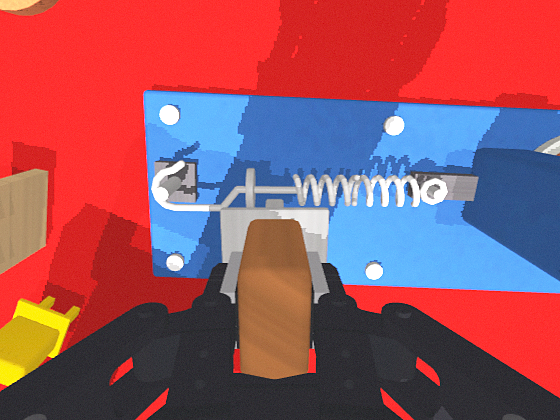

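```bash
python3 -m crank '[{"dx":-0.3,"dy":1.2,"dz":0,"turn":-0.02},{"dx":-0.68,"dy":2.7,"dz":0,"turn":-0.02},{"dx":-0.68,"dy":2.8,"dz":0,"turn":-0.02},{"dx":-0.68,"dy":2.8,"dz":0,"turn":-0.02},{"dx":-0.68,"dy":2.8,"dz":0,"turn":-0.02},{"dx":-0.68,"dy":2.8,"dz":0,"turn":-0.02},{"dx":-0.68,"dy":2.8,"dz":0,"turn":-0.02},{"dx":-0.68,"dy":2.8,"dz":0,"turn":-0.02},{"dx":-0.68,"dy":2.8,"dz":0,"turn":-0.02},{"dx":-0.68,"dy":2.7,"dz":0,"turn":-0.02},{"dx":-0.35,"dy":1.2,"dz":0,"turn":0},{"dx":0,"dy":0,"dz":0,"turn":0},{"dx":0,"dy":0,"dz":0,"turn":0},{"dx":0,"dy":0,"dz":0,"turn":0}]' 1 
python3 w.py w12
python3 - <<'E'
from v import shot
shot('scene','12',(270,60,190,150),4);shot('side','12',(150,190,190,150),4)
E
```

```text
time: 13.03
ee_pos: [521.3, 229.4, 199.7]
tool_rot: [[-0.001, 0.999, -0.041], [-0.001, -0.041, -0.999], [-1.0, -0.001, 0.001]]
wrist_force: [-0.6, 0.0, -1.5]
grip_width: 0.271
13.0333 [521.3 229.4 199.7] [[-0.001, 0.999, -0.041], [-0.001, -0.041, -0.999], [-1.0, -0.001, 0.001]] [-0.6  0.  -1.5] 0.27141595711969835
```

View pics/w12.png

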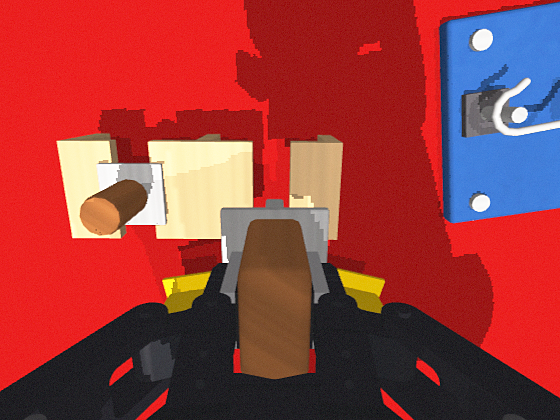

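View pics/scene12.png

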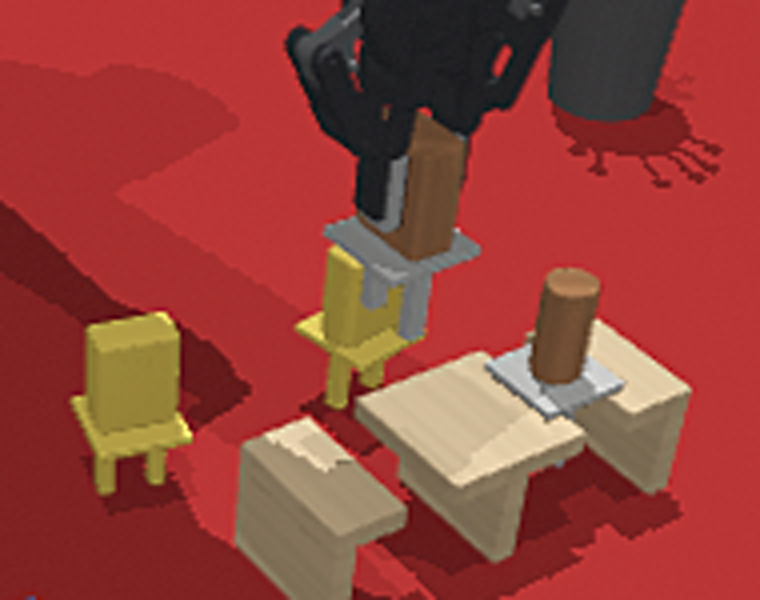

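View pics/side12.png

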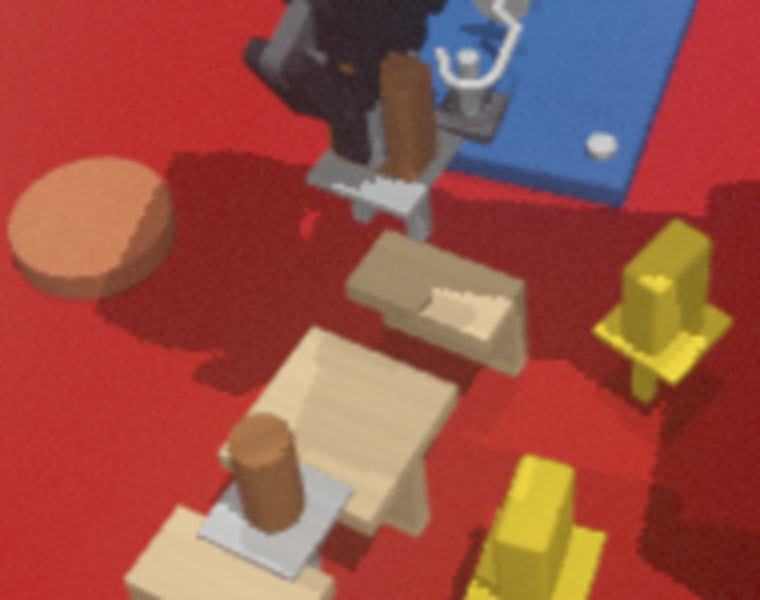

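```bash
python3 - <<'E'
from w import wray
print([wray('w12',p,65) for p in [(252,143),(253,206),(290,143),(290,206)]])
E
python3 -m crank '[{"dx":0,"dy":0.1,"dz":-1.5,"turn":0},{"dx":0,"dy":0,"dz":-2.5,"turn":0},{"dx":0,"dy":0,"dz":-2,"turn":0},{"dx":0,"dy":0,"dz":-1,"turn":0},{"dx":0,"dy":0,"dz":0,"turn":0},{"dx":0,"dy":0,"dz":0,"turn":0}]' 1
```

```text
[array([561.9, 244. ]), array([511.2, 246.2]), array([560.7, 214.7]), array([509.9, 216.2])]
time: 13.68
ee_pos: [521.5, 231.2, 130.8]
tool_rot: [[0.0, 0.999, -0.041], [0.0, -0.041, -0.999], [-1.0, 0.0, -0.0]]
wrist_force: [0.2, 0.1, -1.2]
grip_width: 0.269
```

```bash
python3 -m crank '[{"dx":0,"dy":0,"dz":-1,"turn":0},{"dx":0,"dy":0,"dz":-1.5,"turn":0},{"dx":0,"dy":0,"dz":-1.2,"turn":0},{"dx":0,"dy":0,"dz":-0.6,"turn":0},{"dx":0,"dy":0,"dz":-0.3,"turn":0},{"dx":0,"dy":0,"dz":-0.2,"turn":0},{"dx":0,"dy":0,"dz":0,"turn":0},{"dx":0,"dy":0,"dz":0,"turn":0}]' 1
python3 w.py w13
python3 - <<'E'
from v import shot
shot('scene','13',(270,60,190,150),4);shot('side','13',(150,190,190,150),4)
E
```

```text
time: 14.35
ee_pos: [521.5, 231.6, 82.9]
tool_rot: [[0.001, 0.999, -0.04], [0.0, -0.04, -0.999], [-1.0, 0.001, -0.0]]
wrist_force: [0.7, -0.2, -1.3]
grip_width: 0.272
14.35 [521.5 231.6  82.9] [[0.001, 0.999, -0.04], [0.0, -0.04, -0.999], [-1.0, 0.001, -0.0]] [ 0.7 -0.2 -1.3] 0.27229874942993965
```

View pics/scene13.png

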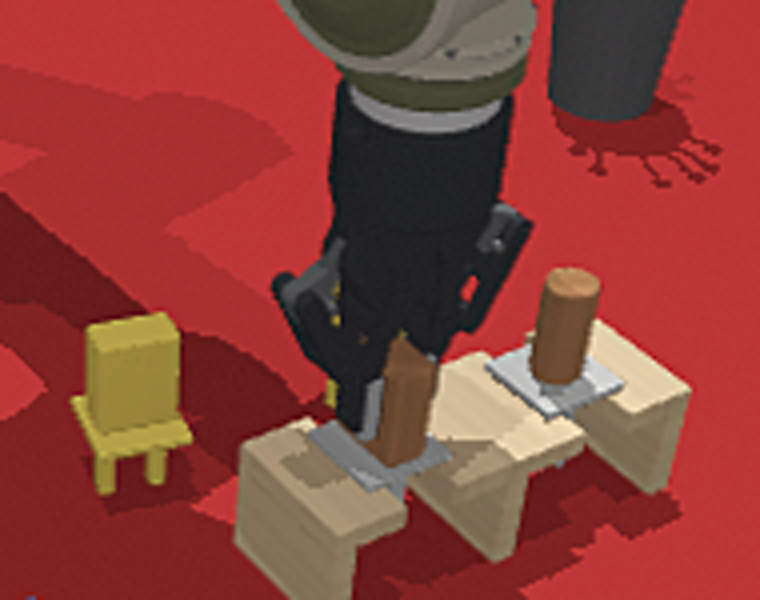

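View pics/side13.png

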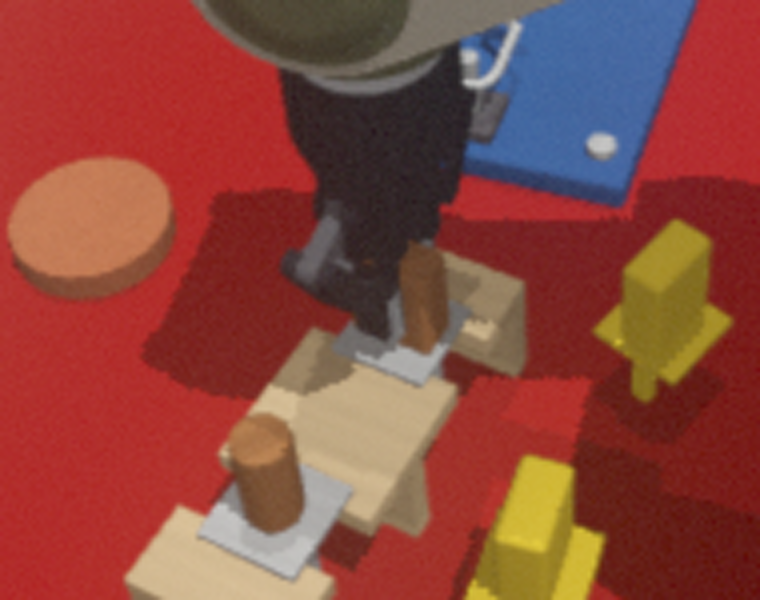

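```bash
python3 -m crank '[{"dx":0,"dy":-0.05,"dz":-0.1,"turn":0},{"dx":0,"dy":0,"dz":0,"turn":0},{"dx":0,"dy":0,"dz":0,"turn":0}]' 1
python3 -m crank '[{"dx":0,"dy":0,"dz":0,"turn":0},{"dx":0,"dy":0,"dz":0,"turn":0},{"dx":0,"dy":0,"dz":0,"turn":0},{"dx":0,"dy":0,"dz":0,"turn":0},{"dx":0,"dy":0,"dz":0,"turn":0},{"dx":0,"dy":0,"dz":0,"turn":0},{"dx":0,"dy":0,"dz":0,"turn":0},{"dx":0,"dy":0,"dz":0,"turn":0}]' 0
```

```text
time: 14.75
ee_pos: [521.4, 231.3, 82.2]
tool_rot: [[0.001, 0.999, -0.04], [0.001, -0.04, -0.999], [-1.0, 0.001, -0.001]]
wrist_force: [-1.9, 1.7, 5.9]
grip_width: 0.269
time: 15.42
ee_pos: [521.1, 231.0, 81.3]
tool_rot: [[-0.0, 0.999, -0.04], [-0.0, -0.04, -0.999], [-1.0, -0.0, 0.0]]
wrist_force: [0.4, -0.4, 0.1]
grip_width: 1.001
```

```bash
python3 -m crank '[{"dx":0,"dy":0,"dz":1,"turn":0},{"dx":0,"dy":0,"dz":2.5,"turn":0},{"dx":0,"dy":0,"dz":3,"turn":0},{"dx":0,"dy":0,"dz":3,"turn":0},{"dx":0,"dy":0,"dz":3,"turn":0},{"dx":-1.5,"dy":2,"dz":2,"turn":0},{"dx":-3,"dy":2,"dz":2,"turn":0},{"dx":-3,"dy":2,"dz":2,"turn":0},{"dx":-2,"dy":0,"dz":0,"turn":0},{"dx":0,"dy":0,"dz":0,"turn":0},{"dx":0,"dy":0,"dz":0,"turn":0}]' 0
python3 v.py 14
python3 - <<'E'
from v import shot
shot('scene','14r',(270,90,190,140),4);shot('side','14r',(150,210,190,150),4)
E
```

```text
time: 16.33
ee_pos: [425.6, 291.2, 267.4]
tool_rot: [[0.002, 0.999, -0.039], [0.0, -0.039, -0.999], [-1.0, 0.002, -0.001]]
wrist_force: [0.0, -1.2, -0.3]
grip_width: 0.997
```

View pics/scene14.png

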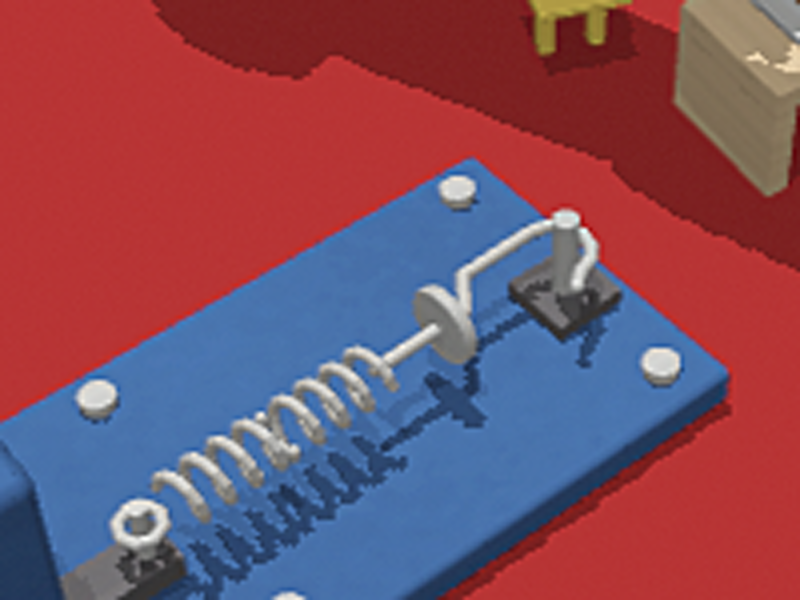

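View pics/side14.png

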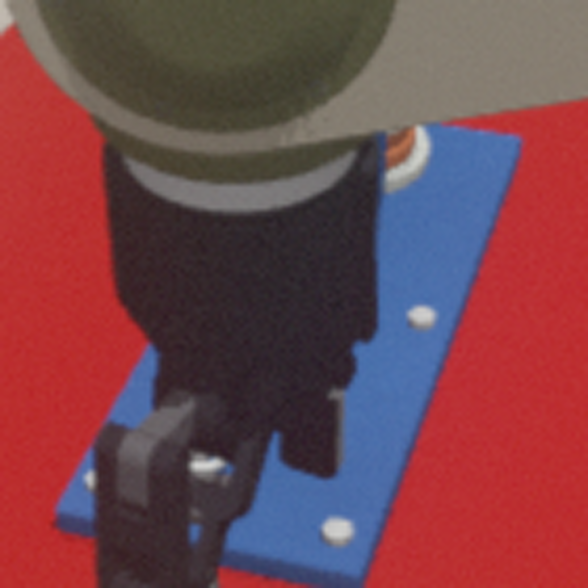

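View pics/scene14r.png

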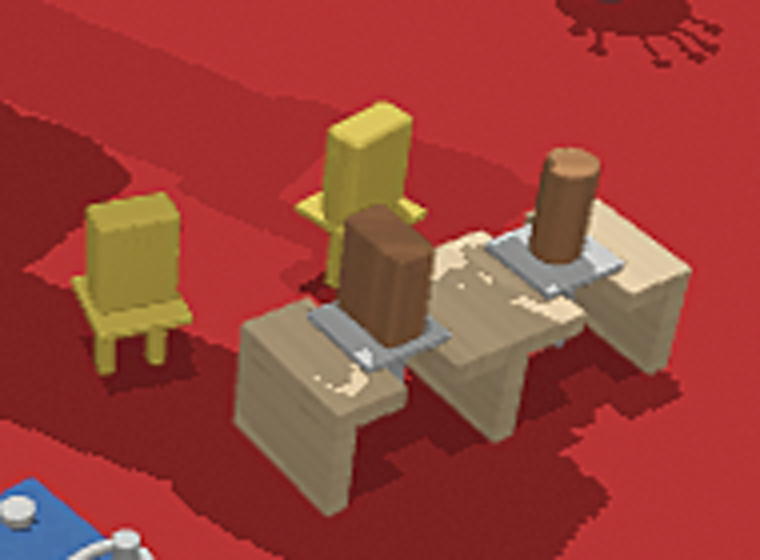

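View pics/side14r.png

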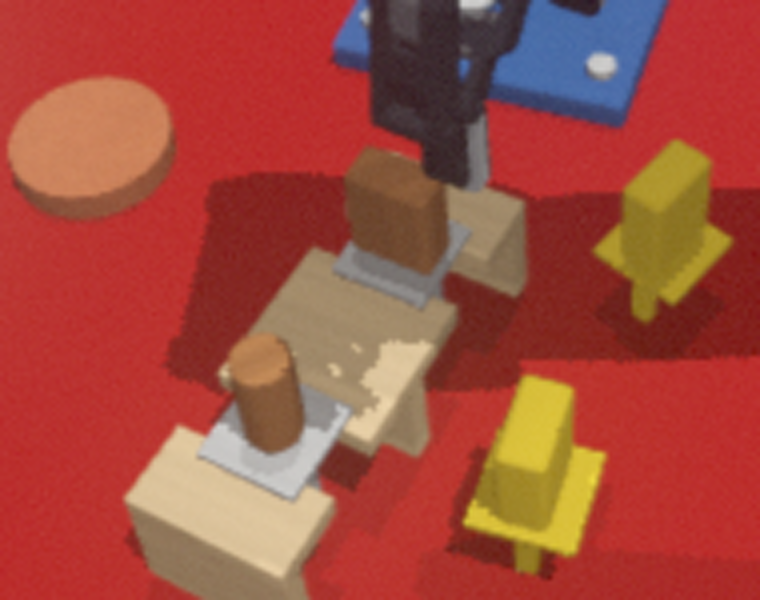

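The puller hangs upright in its slot and the spring is still hooked on the post under tension. The arm is clear, so I'm handing in.

```bash
python3 -c "
from cell import env
print(env.sign_off())"
```

```text
the job is handed in; nothing more can be done
None
```

The spring is back on the anchor post and the puller is hanging upright in its own slot. I handed the job in at about 16.5 s of the 59 s allowed; the sign-off gives no verdict.

**What I did:** I took the brown puller from the rack and lowered its fork over the spring's neck. I stretched the spring about 80 mm, swung the hook over the post with about 30 mm to spare, and let it back. Then I lifted the fork straight out, returned the puller and let go. The fingers gripped only the puller and never touched the spring.

**Last checks:**
- **Spring:** after the fork came out, the scene and wrist cameras showed the post in the bend of the hook with the coils still stretched. The scene picture just before hand-in shows the same. The arm blocked the side view at that point.
- **Puller:** scene and side pictures show it upright, with its guard plate flat on the rails of its original slot and the gripper clear.
- **Forces:** the highest wrist force I saw was about 9 N.

No check failed. The camera measurements agreed to a few mm, except an early side-view reading of the hook's bend, about 16 mm off, which I didn't use.

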